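# Lock the capsule filler with its T-handle key

### The arm

A 7-joint arm with a two-finger parallel gripper is mounted at the origin on the work surface. World frame = base frame: x ahead of the robot, y to its left, z up, the work surface at z = 0. Lengths are in mm, angles in rad, forces in N, time in s.
With the tool pointing down it reaches from about 400 to 875 mm from the base axis. Payload 19.3 kg.
Tool frame: the origin (TCP) lies at the very end of the fingers, on their centre line; the grasp point (between the pads) lies 19 mm behind it (grip_point_offset is the z of the grasp point in the tool frame, in mm); z points along the fingers, x is the direction in which the jaws open and shut, and the axes are right-handed (so a half turn about z gives the same grasp; the last joint's range is limited). The gripper opens to 85 mm and grips with 20 to 120 N. Pads are 22 mm wide; open, the fingers measure 114 mm over their backs; the gripper's body (76 mm by 85 mm) begins 54 mm behind the grasp point. The pads swing forward as they close: fully open they stand 13 mm farther back than shut.
Start: joints at [-1.219, 0.521, -0.036, 1.599, 0.021, 1.021, -0.113], TCP at [255.894, 570.204, 231.291] pointing down, gripper open.
Joint ranges: [-2.91, 2.91], [-0.3, 2.13], [-1.5, 1.42], [0.17, 2.43], [-1.26, 4.41], [0.16, 1.93], [-2.52, 2.52]. Speed limits (rad/s): [1.89, 1.89, 2.39, 2.39, 3.01, 3.01, 3.01].

### API

Orientations are given as a 3x3 rotation matrix whose columns are the frame's x, y, z axes.
In Python, from workcell import movep, movel, goto_joints, open_gripper, clamp, wait, inverse_kinematics, read_state, camera, PlanningError, finish_job, grip_point_offset gives the robot as it stands. Calls block until the motion is done:
- movep(position, orientation): joint-space move of the TCP to a pose.
- movel(position, frame=None, max_speed=150, guard=None): straight line of the TCP; frame=None keeps the orientation; max_speed is the mean speed in mm/s. With guard (N) it stops when the force on the tool has changed by that much, and returns True; else False.
- goto_joints(angles): joint-space move.
- open_gripper() and clamp(): open the fingers fully, or close them until they stop; the grip force is fixed at half the most.
- wait(seconds).
- inverse_kinematics(position, orientation): joint angles nearest the present ones, or None.
- read_state(): the state.
- camera(name): name is "scene" or "top"; returns a dict with "image" (480x640x3 uint8, blue, green, red), "range_z" (480x640 float32, mm along the optical axis (not along the pixel's ray), 0 where there is no reading), "fx", "fy", "cx", "cy" (pixels), "cam_to_world" (4x4, takes a point from camera to world coordinates). Camera axes: x right, y up, looking along -z (the intrinsics and any distortion apply to the point x, -y, -z); pixel columns grow to the right and rows downward; lengths in mm; the calibration is good to about 2 mm. A picture is of the moment at which its call begins.
A pose or a line that the arm cannot do raises PlanningError and nothing moves.
- finish_job(): hands the job in, once; it reports no verdict.
The state is a dict: "time": time; "qpos": joint angles; "qvel": joint speeds; "joint_efforts": joint torques, N m; "eef_pos": TCP position; "tool_rot": TCP orientation; "ft_force": force on the tool from outside, world axes, zero at the start; "torque": the same for the moment, N m; "finger_gap": finger opening in mm.
Only numpy, scipy, OpenCV 4.12 (cv2) and the standard library are available. Lean on these libraries where they do the work, as an engineer would, in place of code of your own. Each camera call takes 0.05 s, during which the arm holds its last target.

### The job

Lock the capsule plate in the filler: take the steel T-handle key off its blue rest, stand it upright in the deep lock hole at the front of the filler so that it drops fully into the square socket, and let go of it before turning. Then take hold of it again by the middle of its crossbar and turn it clockwise (seen from above), regripping as needed, until the lock reaches its stop. Leave the key standing fully home in the lock; do not drop it on the bench or push the other things about.

Things in the scene. Friction and masses are not known exactly. Their poses are not given: they have to be found in the camera images.
- key: loose steel T-handle square key, 180 to 280 g. Origin: centre of the shaft's tip end; z runs along the shaft from tip to crossbar, y along the crossbar. Shaft 12 x 12 mm square (sides along x, y); overall 150 mm. Crossbar 90 mm (y) x 12 mm (x) x 14 mm (z, 136 to 150 mm). Starts lying level on the rest, crossbar level, shaft axis 50 mm above the bench, tip roughly away from the robot
- key_grip (a point): the key's centre of mass on the shaft's axis, 104 mm from the tip, 39 mm from the crossbar's centre; axes as the key's. On the rest, fingers have free room beside and below the shaft here. A gripper leaning 45 degrees, its body over the crossbar and fingers pointing towards the tip, clears everything; a half roll about its approach axis then stands the key upright, tip down
- key_tip (a point): centre of the shaft's lower (tip) end, the key's origin
- key_bar (a point): centre of the crossbar, 143 mm from the tip; axes as the key's
- filler: capsule filler, fixed. Origin on the lock hole's axis at bench level; x towards its back, z up. The lock hole is in a grey block 70 x 70 mm, 80 mm high, at its front (robot side). Behind it, from x = 37 mm, a black deck 270 mm wide, 65 mm high, with red capsules, two catches 77 mm high and two arched handles 105 mm high at y = +-118 mm
- lock_mouth (a point): centre of the lock hole's mouth, 80 mm above the bench; axes as the filler's. The round hole, 24 mm wide, goes down 60 mm to a fixed floor. Its lowest 22 mm hold the brass socket, a 14 mm square pocket with a 2 mm bevelled mouth, too deep for fingers. A key not matching the square stays up on the brass, tip about 20 mm above the floor, and drops in when turned to match
- lock (a joint): angle of the socket, rad; grows clockwise seen from above, 0 (open, yellow pointer at the green mark) to a hard stop at 2.0 (locked, pointer at the red dot); starts 0 to 0.4. At 0 the pocket's sides are parallel to x and y of lock_mouth. Stays where left; 0.12 N m of friction. The key has up to 0.2 rad of play either way in the pocket, so turn it that much further
- rest: blue plastic key rest, fixed, 190 x 110 mm, 52 mm high; origin centre of its underside, x towards the key's tip. The tip lies at x = 75 mm between two cheeks 52 mm high, 16 mm apart (x 45 to 70 mm); the crossbar on a ledge 44 mm high at x = -68 mm, a 52 mm high lip behind it; in between only the 12 mm high base
- dish: bystander: white ceramic dish, 100 mm wide, 14 mm high, origin centre of its underside
- jar: bystander: amber jar, 68 mm wide, 95 mm high, origin centre of its underside
- carton: bystander: white carton 70 x 110 x 150 mm with a blue band, origin centre of its underside
- capsule_tray: bystander: white tray 150 x 120 x 35 mm of red and white capsules, origin centre of its underside
- spreader: bystander: white plastic powder spreader lying flat, 170 mm long, up to 55 mm wide, 8 mm high, origin near its middle, at its underside
- beaker: bystander: clear beaker, 70 mm wide, 90 mm high, origin centre of its underside
There are look-alikes about, which are no part of the job. Several things have the shape of the key; the one meant has the colours described above.

How it is judged (in metres and radians):
On the way, in this order (a step that is already met when the one before it is completed fails the run):
1. the key is lifted clear of its rest (height (world z) of key_grip above 0.085 m and contact force between key and rest below 0.05 N), for 0.2 s.
2. the key stands fully home in the lock, let go, the lock not yet turned (height (world z) of key_tip below 0.026 m and horizontal distance between key_tip and lock_mouth below 0.006 m and angle between key's own z axis and vertical below 0.2 rad and contact force between the fingers and key below 0.05 N and value of joint lock below 1 rad), for 0.2 s.
3. the key is held again, now by the middle of its crossbar (contact force between the fingers and key above 1 N and distance between the grasp point and key_bar below 0.032 m and value of joint lock below 1.2 rad), for 0.1 s.
At the end, for the whole second after the job is handed in: The lock is turned to its stop (joint above 1.88 of 2.0 rad), and the key stands still and let go in it: tip within 6 mm of the socket's floor and of the hole's axis, shaft within 0.2 rad of upright (value of joint lock above 1.88 rad and height (world z) of key_tip below 0.026 m and horizontal distance between key_tip and lock_mouth below 0.006 m and angle between key's own z axis and vertical below 0.2 rad and contact force between the fingers and key below 0.05 N and linear speed of key below 0.02 m/s); the robot touches nothing.
It fails at once if the key is dropped on the bench (height (world z) of key_bar below 0.03 m).
It fails at once if a bystander is pushed more than 30 mm (distance of any of dish, jar, carton, capsule_tray, spreader, beaker from where it was at the start of the episode above 0.03 m).
It also fails if it takes over 72 s, if anything falls off the work surface, if the arm or the gripper's body presses on something with over 40 N, if the wrist force passes 120 N, or if a joint passes its speed limit or range.

## Working session

There is one attempt and no reset: what is moved stays moved. The work goes in short steps, each a Python script; the robot and the scene stay as the last script left them, time stands still between calls to the robot, and variables do not carry over. Pictures are saved under pics/ and viewed, and the job is handed in when it is done.

```bash
ls; mkdir -p pics; python3 - <<'E'
from workcell import *
import cv2,numpy as np,pickle
for n in("scene","top"):
    c=camera(n); cv2.imwrite(f"pics/{n}0.png",c["image"]); pickle.dump(c,open(f"{n}0.pkl","wb"))
    print(n,c["fx"],c["fy"],c["cx"],c["cy"],np.round(c["cam_to_world"],3).tolist(),[k for k in c])
s=read_state();print(s, grip_point_offset)
E
```

```text
pics
scene 586.589477490611 586.589477490611 319.9774603837874 244.13386485830327 [[-0.875, -0.379, 0.303, 914.513], [0.485, -0.701, 0.523, 767.758], [0.015, 0.604, 0.797, 1244.673], [0.0, 0.0, 0.0, 1.0]] ['image', 'range_z', 'fx', 'fy', 'cx', 'cy', 'cam_to_world']
top 479.82901360170877 479.82901360170877 325.62996534969756 235.21511609328053 [[0.027, 0.998, -0.055, 394.923], [-0.999, 0.026, -0.02, -25.802], [-0.019, 0.055, 0.998, 1375.099], [0.0, 0.0, 0.0, 1.0]] ['image', 'range_z', 'fx', 'fy', 'cx', 'cy', 'cam_to_world']
{'time': 0.1, 'qpos': array([-1.21920002,  0.52198362, -0.03631877,  1.59994542,  0.02120058,
        1.02112349, -0.11278541]), 'qvel': array([ 0.00040865, -0.00296698,  0.00079777,  0.00033173, -0.00040115,
       -0.00127537,  0.00017931]), 'joint_efforts': array([ 2.67763695e-03, -9.28489137e+01,  1.98350519e+00, -3.70534623e+01,
        1.81854033e-02,  5.32583203e-03, -3.33026364e-06]), 'eef_pos': array([255.78417587, 569.9213666 , 230.76718677]), 'tool_rot': array([[ 4.09403165e-01,  9.12353503e-01, -3.64972044e-04],
       [ 9.12352947e-01, -4.09403320e-01, -1.01103174e-03],
       [-1.07183911e-03,  8.09362734e-05, -9.99999422e-01]]), 'ft_force': array([-0.39183064, -0.07049452, -0.29882027]), 'torque': array([-0.03540863,  0.00763293,  0.04894663]), 'finger_gap': 85.4124231095121} -18.700000000000003
```

View pics/scene0.png

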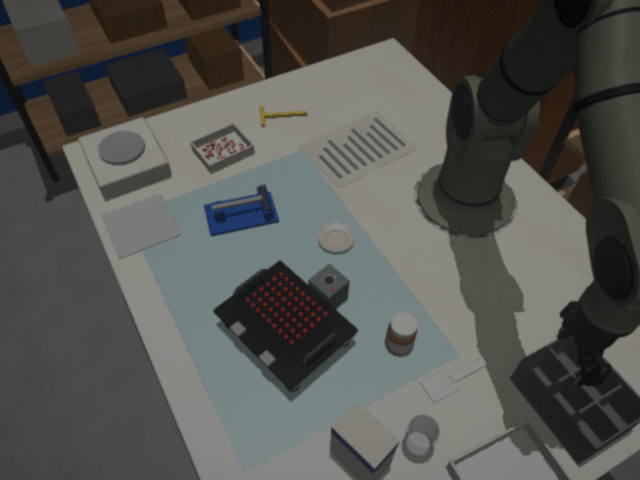

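View pics/top0.png

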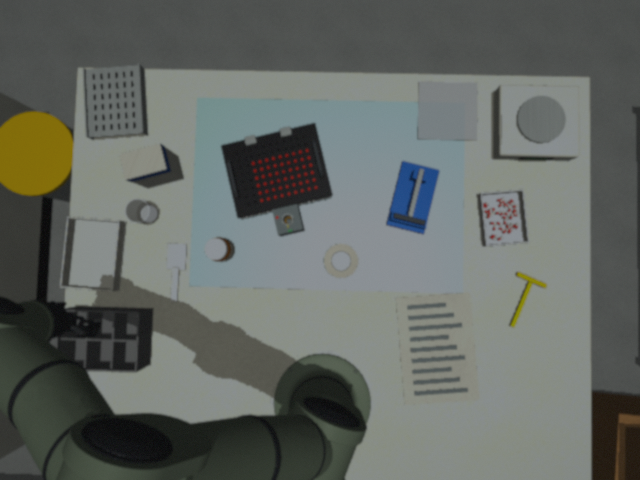

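Two things are key-shaped: the steel one on the blue rest at top (413,197) and scene (241,207), and a yellow one lying on the bench at top (525,297). The steel one on the blue rest fits the description. I'll confirm it in an enlarged crop.

```bash
python3 - <<'E'
import cv2,numpy as np
t=cv2.imread("pics/top0.png");s=cv2.imread("pics/scene0.png")
def crop(im,x,y,w,h,k):return cv2.resize(im[y:y+h,x:x+w],None,fx=k,fy=k,interpolation=cv2.INTER_CUBIC)
a=crop(t,375,150,75,90,6);b=crop(t,260,190,60,60,6)
cv2.imwrite("pics/key_top.png",a);cv2.imwrite("pics/lock_top.png",cv2.convertScaleAbs(b,alpha=1.5))
cv2.imwrite("pics/key_sc.png",crop(s,195,175,95,70,8))
cv2.imwrite("pics/lock_sc.png",cv2.convertScaleAbs(crop(s,290,250,80,70,8),alpha=1.5))
E
```

```text
(no output)
```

View pics/key_top.png

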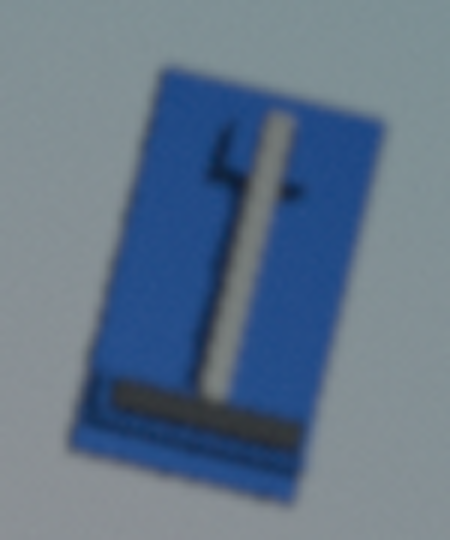

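View pics/lock_top.png

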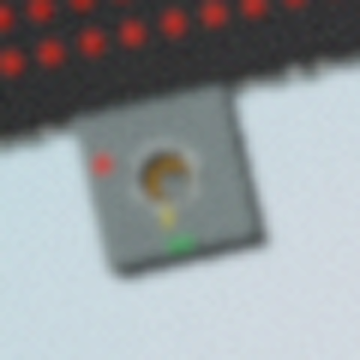

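View pics/key_sc.png

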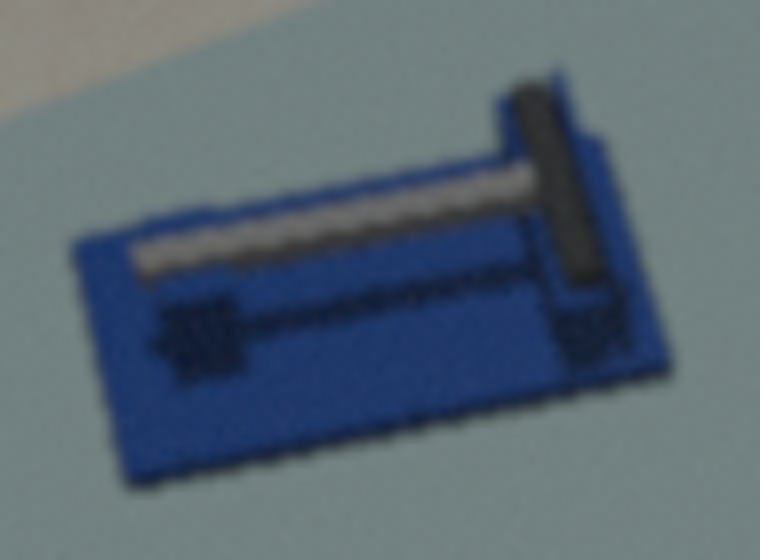

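View pics/lock_sc.png

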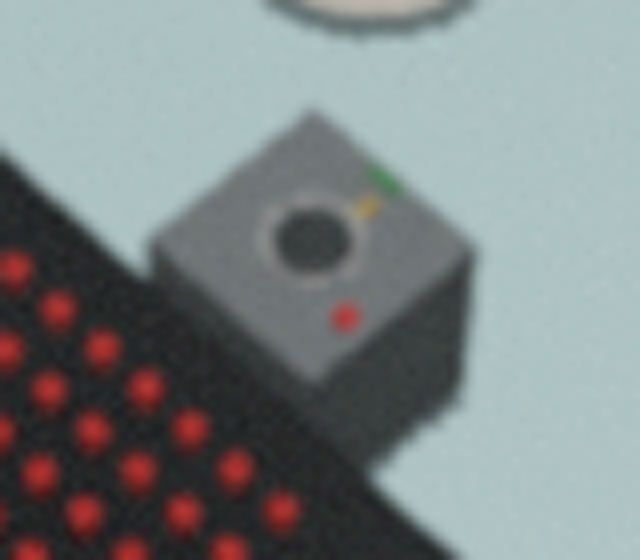

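The crop shows a grey steel shaft with a dark crossbar on the blue rest: tip at top about (421,168), bar centre about (409,218). The lock hole is at about (287,219) in top and (329,280) in scene. Next I measure both cameras.

```bash
cat > h.py <<'E'
import numpy as np,cv2,pickle
def ray(c,u,v):
    d=np.array([(u-c["cx"])/c["fx"],-(v-c["cy"])/c["fy"],-1.0]);M=c["cam_to_world"]
    return M[:3,3],M[:3,:3]@d
def on(c,u,v,z):
    o,d=ray(c,u,v);return o+d*(z-o[2])/d[2]
def cloud(c):
    v,u=np.mgrid[0:480,0:640];r=c["range_z"]
    P=np.stack([(u-c["cx"])/c["fx"]*r,-(v-c["cy"])/c["fy"]*r,-r],-1);M=c["cam_to_world"]
    W=P@M[:3,:3].T+M[:3,3];W[r<=0]=np.nan;return W
def uc(x,y,k,x0,y0):return (x+.5)/k-.5+x0,(y+.5)/k-.5+y0
def proj(c,p):
    M=c["cam_to_world"];q=M[:3,:3].T@(np.asarray(p,float)-M[:3,3])
    return c["cx"]+c["fx"]*q[0]/-q[2],c["cy"]-c["fy"]*q[1]/-q[2]
E
python3 - <<'E'
from h import *
np.set_printoptions(suppress=True,precision=1)
T=pickle.load(open("top0.pkl","rb"));S=pickle.load(open("scene0.pkl","rb"))
print("top tip",on(T,*uc(280,113,6,375,150),56),"bar",on(T,*uc(205,413,6,375,150),56))
for p in((112,392),(298,435)):print(" barend",on(T,*uc(*p,6,375,150),56))
print("sc tip",on(S,*uc(140,248,8,195,175),56),"bar ends",on(S,*uc(528,85,8,195,175),56),on(S,*uc(585,280,8,195,175),56))
print("hole top",on(T,*uc(167,177,6,260,190),80),"sc",on(S,*uc(313,241,8,290,250),80))
print("green top",on(T,*uc(181,243,6,260,190),80),"sc",on(S,*uc(385,181,8,290,250),80))
print("yellow top",on(T,*uc(167,215,6,260,190),80),"sc",on(S,*uc(369,208,8,290,250),80))
print("red top",on(T,*uc(103,165,6,260,190),80),"sc",on(S,*uc(346,318,8,290,250),80))
for n,c,box in(("top",T,(375,150,75,90)),("sc",S,(195,175,95,70))):
    W=cloud(c);x,y,w,h=box;im=cv2.cvtColor(c["image"],cv2.COLOR_BGR2HSV)[y:y+h,x:x+w];w_=W[y:y+h,x:x+w]
    m=(im[...,1]<70)&(w_[...,2]>45)&(w_[...,2]<68)
    P=w_[m];print(n,m.sum(),np.nanmedian(P,0))
    br=im[...,2][m]
    sh=P[br>110];b=P[br<=90]
    for q,nm in((sh,"shaft"),(b,"bar")):
        if len(q)<5:continue
        mu=q.mean(0);U,s,V=np.linalg.svd(q-mu,full_matrices=False);t=(q-mu)@V[0]
        print(nm,len(q),mu,V[0].round(3),t.min(),t.max(),np.percentile(q[:,2],[10,50,90]))
for n,c,(u,v) in(("top",T,(287,219)),("sc",S,(329,280))):
    W=cloud(c)[v-12:v+12,u-12:u+12].reshape(-1,3);m=abs(W[:,2]-80)<8;print(n,"block",m.sum(),np.median(W[m],0))
    W2=cloud(c);print(" bench z",np.nanmedian(W2[250:260,350:420][...,2]))
E
```

```text
top tip [ 659.2 -258.7   56. ] bar [ 519.6 -226.7   56. ]
 barend [ 528.2 -184.    56. ]
 barend [ 510.6 -269.3   56. ]
sc tip [ 653.5 -261.2   56. ] bar ends [ 508.  -266.9   56. ] [ 529.2 -178.5   56. ]
hole top [507.1 105.   80. ] sc [505.2 106.9  80. ]
green top [477.4  97.7  80. ] sc [475.5  98.4  80. ]
yellow top [489.9 104.4  80. ] sc [484.6 104.6  80. ]
red top [511.8 134.1  80. ] sc [510.  135.2  80. ]
top 324 [ 562.1 -240.4   57.9]
shaft 163 [ 593.  -245.3   58.4] [-1.   0.2  0. ] -65.88569060116627 66.31013182381459 [55.3 58.4 61.7]
bar 116 [ 527.2 -228.1   57.2] [-1.  -0.   0.1] -100.82587187035992 20.559363915605957 [53.4 57.6 60.5]
sc 358 [ 559.  -237.8   55. ]
bar 211 [ 551.6 -229.3   54.5] [ 1.  -0.2 -0. ] -39.74806739078717 108.22842887988983 [49.8 54.5 59.2]
top block 485 [509.2 106.8  81.9]
 bench z 3.396194786222509
sc block 484 [504.2 107.3  79.6]
 bench z 0.2591223183283091
```

```bash
python3 - <<'E'
from h import *
np.set_printoptions(suppress=True,precision=2)
T=pickle.load(open("top0.pkl","rb"));S=pickle.load(open("scene0.pkl","rb"))
# color blobs on block
for n,c,(u0,v0) in(("top",T,(270,200)),("sc",S,(305,260))):
    im=c["image"][v0:v0+45,u0:u0+50].astype(float);hsv=cv2.cvtColor(c["image"],cv2.COLOR_BGR2HSV)[v0:v0+45,u0:u0+50]
    W=cloud(c)[v0:v0+45,u0:u0+50,2]
    for nm,(a,b,st) in dict(green=(45,80,80),yellow=(15,35,60),red=(172,180,90)).items():
        m=(hsv[...,0]>=a)&(hsv[...,0]<=b)&(hsv[...,1]>st)&(W>70)
        k,l,stt,cen=cv2.connectedComponentsWithStats(m.astype(np.uint8))
        for i in range(1,k):
            if stt[i,4]>2:print(n,nm,stt[i,4],cen[i]+[u0,v0],on(c,*(cen[i]+[u0,v0]),80)[:2])
# key shaft centre line
for n,c,box in(("top",T,(375,150,75,90)),("sc",S,(195,175,95,70))):
    x,y,w,h=box;hsv=cv2.cvtColor(c["image"],cv2.COLOR_BGR2HSV)[y:y+h,x:x+w]
    Z=cloud(c)[y:y+h,x:x+w,2]
    for nm,lo,hi in(("shaft",105,255),("bar",0,90)):
        m=((hsv[...,1]<(90 if nm=="shaft" else 110))&(Z>42)&(hsv[...,2]>lo)&(hsv[...,2]<=hi)).astype(np.uint8)
        k,l,st,ce=cv2.connectedComponentsWithStats(m);i=1+np.argmax(st[1:,4])
        v,u=np.nonzero(l==i);P=np.array([on(c,a+x,b+y,56)[:2] for a,b in zip(u,v)])
        r=cv2.minAreaRect(P.astype(np.float32));mu=P.mean(0);V=np.linalg.svd(P-mu)[2][0];print(n,nm,len(P),"mean",mu,"yaw",np.degrees(np.arctan(V[1]/V[0])),r)
# deck
m=(cloud(T)[...,2]>50)
hsv=cv2.cvtColor(T["image"],cv2.COLOR_BGR2HSV);mm=(hsv[...,2]<70).astype(np.uint8);mm[:110]=0;mm[225:]=0;mm[:,:215]=0;mm[:,340:]=0
mm=cv2.morphologyEx(mm,cv2.MORPH_CLOSE,np.ones((9,9)))
v,u=np.nonzero(mm);P=np.array([on(T,a,b,65)[:2] for a,b in zip(u,v)]).astype(np.float32);print("deck",cv2.minAreaRect(P))
E
```

```text
top green 8 [289.5 230.5] [476.27  98.32]
top yellow 5 [287.6 225.8] [488.89 103.88]
sc yellow 4 [335.5 275.5] [484.9  104.18]
top shaft 197 mean [ 593.93 -245.4 ] yaw -12.646438849934023 ((592.9678344726562, -244.32778930664062), (13.317261695861816, 133.41928100585938), 76.73509216308594)
top bar 135 mean [ 519.22 -226.96] yaw 77.18013296275198 ((523.1994018554688, -228.16819763183594), (85.59913635253906, 20.54132843017578), 77.86808776855469)
sc shaft 3 mean [ 542.77 -234.99] yaw 9.432867517960439 ((543.111572265625, -235.21119689941406), (6.319319725036621, 1.537550926208496), 6.520426273345947)
sc bar 257 mean [ 554.97 -227.8 ] yaw -10.072602095491552 ((577.2177734375, -217.3863067626953), (154.902099609375, 87.57821655273438), 5.727860450744629)
deck ((626.947265625, 137.76608276367188), (240.29994201660156, 265.2094421386719), 14.990743637084961)
```

```bash
cat >> h.py <<'E'
KY=np.radians(-12.8); t_key=np.array([np.cos(KY),np.sin(KY),0])
GRIP=np.array([556.5,-234.1,50.]); HOLE=np.array([506.2,106.0,80.]); FY=np.radians(15.0); LOCK0=0.16
OFF=18.7
UP=np.array([0,0,1.])
def Rtilt(az,s,lean=45):  # approach leaning, s=+-1 sign of jaw axis
    t=np.array([np.cos(az),np.sin(az),0]);L=np.radians(lean);a=np.sin(L)*t-np.cos(L)*UP
    x=s*np.cross(UP,t);return np.column_stack([x,np.cross(a,x),a])
def tcp(g,R):return np.asarray(g,float)+OFF*R[:,2]
E
python3 - <<'E'
from h import *
from workcell import *
np.set_printoptions(suppress=True,precision=2)
for s in(1,-1):
    for nm,g,az in(("key",GRIP,KY),("keyhi",GRIP+[0,0,220],KY),("lockhi",HOLE+[0,0,190],FY-LOCK0),("lock",HOLE+[0,0,44],FY-LOCK0)):
        R=Rtilt(az,s);q=inverse_kinematics(tcp(g,R),R);print(s,nm,q)
for az in np.radians([-100,-80,-50,-20,0,30,60,90,120]):
    x=np.array([np.cos(az),np.sin(az),0]);R=np.column_stack([x,np.cross(-UP,x),-UP]);print(np.degrees(az),inverse_kinematics(tcp(HOLE+[0,0,83],R),R))
E
```

```text
1 key [ 0.71  0.83 -0.46  2.31  2.96  0.73 -1.08]
1 keyhi [ 1.04  0.36 -0.84  2.22  2.19  0.22 -0.43]
1 lockhi None
1 lock None
-1 key [ 0.86  0.88 -0.66  2.3   2.81  0.75  2.29]
-1 keyhi [ 0.89  0.32 -0.64  2.23  2.49  0.17  2.38]
-1 lockhi None
-1 lock None
-100.0 [-0.77  0.56  0.63  1.99 -0.48  0.75 -1.61]
-80.0 [-0.74  0.54  0.57  1.98 -0.43  0.73 -1.3 ]
-50.0 [-0.69  0.53  0.51  1.98 -0.38  0.72 -0.83]
-20.0 [-0.64  0.51  0.43  1.98 -0.32  0.72 -0.36]
0.0 [-0.59  0.5   0.36  1.98 -0.26  0.71 -0.07]
29.999999999999996 [-0.51  0.49  0.26  1.97 -0.18  0.7   0.38]
59.99999999999999 [-0.43  0.48  0.15  1.97 -0.11  0.7   0.83]
90.0 [-0.35  0.47  0.04  1.97 -0.03  0.7   1.28]
119.99999999999999 [-0.23  0.47 -0.12  1.96  0.09  0.72  1.69]
```

```bash
python3 - <<'E'
from h import *
from workcell import *
np.set_printoptions(suppress=True,precision=2)
for L in(45,38):
 for k in(0,1,2,-1):
  for s in(1,-1):
    o=[]
    for dz in(44,130,190):
        R=Rtilt(FY-LOCK0+k*np.pi/2,s,L);o.append(inverse_kinematics(tcp(HOLE+[0,0,dz],R),R))
    print(L,k*90,s,o)
E
```

```text
45 0 1 [None, None, None]
45 0 -1 [None, None, None]
45 90 1 [array([-0.17,  0.77,  0.38,  1.97, -1.18,  1.16, -1.98]), array([-0.44,  0.74,  0.8 ,  1.96, -1.22,  1.46, -2.02]), array([-0.56,  0.73,  1.02,  1.92, -1.21,  1.62, -2.07])]
45 90 -1 [array([ 0.27,  0.73, -0.24,  1.95, -0.86,  0.86,  0.88]), array([ 0.05,  0.57,  0.07,  1.93, -0.94,  1.09,  0.87]), array([-0.08,  0.49,  0.24,  1.9 , -0.95,  1.23,  0.81])]
45 180 1 [array([-0.59,  1.06,  0.64,  1.41, -0.47,  1.66, -1.3 ]), array([-0.61,  0.95,  0.68,  1.39, -0.43,  1.78, -1.31]), array([-0.62,  0.89,  0.7 ,  1.35, -0.4 ,  1.88, -1.33])]
45 180 -1 [array([-0.18,  0.94, -0.13,  1.39, -0.04,  1.59,  1.39]), array([-0.19,  0.83, -0.12,  1.36, -0.06,  1.72,  1.38]), array([-0.2 ,  0.77, -0.11,  1.32, -0.07,  1.82,  1.38])]
45 -90 1 [array([-1.06,  0.86,  0.55,  1.87,  0.33,  0.93, -0.75]), array([-1.09,  0.72,  0.6 ,  1.84,  0.36,  1.08, -0.68]), array([-1.11,  0.63,  0.62,  1.81,  0.38,  1.19, -0.63])]
45 -90 -1 [array([-0.49,  0.77, -0.29,  1.84,  0.84,  1.29,  1.93]), array([-0.45,  0.64, -0.34,  1.81,  0.79,  1.41,  2.04]), 
[... 671 characters left out ...]
  1.5 , -0.47,  1.52, -1.3 ]), array([-0.63,  0.88,  0.67,  1.47, -0.42,  1.65, -1.33]), array([-0.65,  0.81,  0.7 ,  1.42, -0.39,  1.75, -1.34])]
38 180 -1 [array([-0.2 ,  0.87, -0.11,  1.48, -0.04,  1.45,  1.39]), array([-0.2 ,  0.76, -0.1 ,  1.44, -0.05,  1.59,  1.39]), array([-0.21,  0.7 , -0.09,  1.4 , -0.06,  1.7 ,  1.39])]
38 -90 1 [array([-1.02,  0.79,  0.54,  1.9 ,  0.28,  0.86, -0.67]), array([-1.04,  0.65,  0.58,  1.86,  0.31,  1.02, -0.62]), array([-1.06,  0.56,  0.6 ,  1.82,  0.33,  1.14, -0.58])]
38 -90 -1 [array([-0.45,  0.71, -0.28,  1.87,  0.79,  1.17,  2.  ]), array([-0.42,  0.58, -0.33,  1.83,  0.73,  1.3 ,  2.11]), array([-0.4 ,  0.5 , -0.35,  1.78,  0.69,  1.4 ,  2.19])]
```

```bash
python3 - <<'E'
from h import *
from workcell import *
np.set_printoptions(suppress=True,precision=2)
D=lambda az:np.column_stack([[np.cos(az),np.sin(az),0],np.cross(-UP,[np.cos(az),np.sin(az),0]),-UP])
R0=read_state()["tool_rot"]
movel([255.8,570,400],max_speed=250)
movep([450,250,420],D(np.radians(60)));print(read_state()["qpos"])
movep([520,-120,420],D(np.radians(60)));print(read_state()["qpos"],read_state()["time"])
for s in(1,-1):
  for d in(0,60,120,160,200):
    R=Rtilt(KY,s);print(s,d,inverse_kinematics(tcp(GRIP,R)-d*R[:,2],R))
  for dz in(120,170,220):
    R=Rtilt(KY,s);print(s,"up",dz,inverse_kinematics(tcp(GRIP,R)+[0,0,dz],R),inverse_kinematics(tcp(GRIP,R)+[60,0,dz],R))
E
```

```text
[-0.75  0.19  0.15  1.61 -0.03  1.35  0.46]
[-0.25  0.24  0.46  1.57 -0.11  1.35  1.28] 3.7333
1 0 [ 1.27  1.29 -1.28  2.29  2.41  1.03 -0.04]
1 60 [ 1.3   1.12 -1.28  2.39  2.38  0.97 -0.17]
1 120 None
1 160 None
1 200 None
1 up 120 [ 1.27  0.86 -1.27  2.28  2.18  0.74 -0.15] [ 1.19  0.93 -1.27  2.15  2.1   0.77 -0.04]
1 up 170 [ 1.29  0.69 -1.26  2.25  2.05  0.59 -0.12] [ 1.2   0.78 -1.27  2.12  1.95  0.66  0.02]
1 up 220 [ 1.33  0.54 -1.26  2.21  1.85  0.44  0.  ] [ 1.23  0.65 -1.27  2.09  1.76  0.56  0.13]
-1 0 [ 0.86  0.88 -0.66  2.3   2.81  0.75  2.29]
-1 60 [ 1.04  0.83 -0.86  2.4   2.67  0.76  2.45]
-1 120 None
-1 160 None
-1 200 None
-1 up 120 [ 1.02  0.62 -0.86  2.29  2.5   0.5   2.5 ] [ 0.8   0.61 -0.65  2.17  2.53  0.42  2.41]
-1 up 170 [ 0.88  0.43 -0.65  2.27  2.64  0.31  2.27] [ 0.65  0.47 -0.45  2.15  2.64  0.25  2.21]
-1 up 220 [ 0.89  0.32 -0.64  2.23  2.49  0.17  2.38] [0.15 0.35 0.19 2.13 3.89 0.17 0.86]
```

```bash
python3 - <<'E'
from h import *
from workcell import *
np.set_printoptions(suppress=True,precision=2)
R=Rtilt(KY,-1)
movep(tcp(GRIP,R)+[0,0,170],R);print(read_state()["qpos"],read_state()["eef_pos"])
try:
    print(movel(tcp(GRIP,R)+[0,0,40],max_speed=150))
    s=read_state();print(s["qpos"],s["eef_pos"],tcp(GRIP,R),s["time"])
    c=camera("scene");cv2.imwrite("pics/pre.png",cv2.resize(c["image"][100:320,140:440],None,fx=2.6,fy=2.6))
except PlanningError as e:print(e)
E
```

```text
[ 0.87  0.43 -0.65  2.27  2.64  0.31  2.27] [ 569.71 -237.14  207.04]
False
[ 0.86  0.77 -0.66  2.31  2.78  0.66  2.27] [ 569.71 -237.11   77.51] [ 569.39 -237.03   36.78] 7.1833
```

View pics/pre.png

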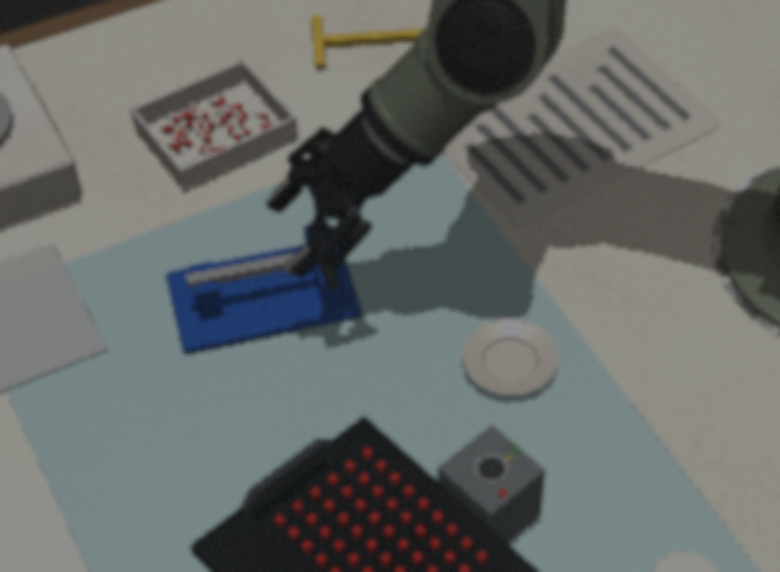

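The open fingers straddle the shaft above the blue rest (finger ends near (275,200) and (300,268)), and nothing is touching. I go down and grip.

```bash
python3 - <<'E'
from h import *
from workcell import *
np.set_printoptions(suppress=True,precision=2)
R=Rtilt(KY,-1)
print(movel(tcp(GRIP,R),max_speed=100,guard=8))
s=read_state();print(s["eef_pos"],s["ft_force"])
clamp();s=read_state();print("gap",s["finger_gap"],s["eef_pos"],s["ft_force"],s["torque"])
print(movel(tcp(GRIP,R)+[0,0,60],max_speed=80))
s=read_state();print("gap",s["finger_gap"],s["ft_force"],s["torque"],s["time"])
movel(tcp(GRIP,R)+[0,0,165],max_speed=150);wait(.2)
s=read_state();print("gap",s["finger_gap"],s["ft_force"],s["qpos"],s["time"])
c=camera("scene");cv2.imwrite("pics/lift.png",cv2.resize(c["image"][100:300,180:420],None,fx=3,fy=3))
E
```

```text
False
[ 569.5  -236.98   37.14] [-0.43 -0.14 -0.51]
gap 10.685232701214082 [ 569.43 -237.22   37.03] [-2.46  0.53  4.57] [-0.04  0.44 -0.41]
False
gap 10.854226103277488 [-0.26  0.59 -3.04] [0.24 1.08 0.03] 9.35
gap 10.76667112515174 [ 0.3  -0.54 -3.05] [ 0.88  0.45 -0.66  2.27  2.64  0.33  2.27] 10.4
```

View pics/lift.png

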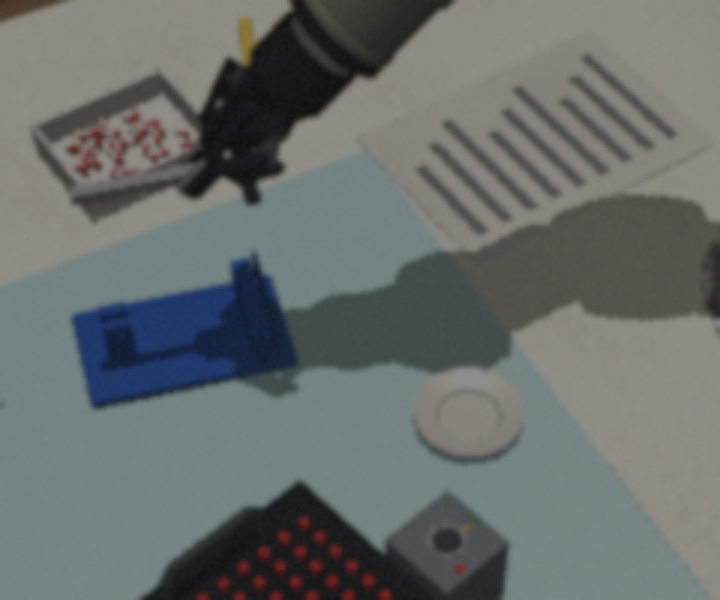

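The key is held and clear of the rest (tip near (75,190) in the crop). Next I roll half a turn and check the IK for the lock approach.

```bash
python3 - <<'E'
from h import *
from workcell import *
np.set_printoptions(suppress=True,precision=2)
q=read_state()["qpos"].copy();q[6]-=np.pi;goto_joints(q)
s=read_state();print(s["qpos"],s["tool_rot"],s["finger_gap"],s["time"])
for k in(-1,1):
  for lz in(0,):
    for dz in(44,160,200):
        R=Rtilt(FY-LOCK0+k*np.pi/2,1);print(k,dz,inverse_kinematics(tcp(HOLE+[0,0,dz],R),R))
for f in (.25,.5,.75):
    az=KY+f*(FY-LOCK0-np.pi/2-KY);R=Rtilt(az,1);g=(GRIP+[0,0,210])*(1-f)+f*(HOLE+[0,0,180]);print(f,inverse_kinematics(tcp(g,R),R))
E
```

```text
[ 0.88  0.45 -0.66  2.27  2.64  0.33 -0.87] [[ 0.22  0.69  0.69]
 [ 0.98 -0.16 -0.16]
 [ 0.    0.71 -0.71]] 11.220296947855237 13.2083
-1 44 [-0.41  0.79 -0.4   1.83  0.89  1.35 -1.25]
-1 160 [-0.41  0.6  -0.4   1.79  0.79  1.47 -1.07]
-1 200 [-0.4   0.55 -0.41  1.76  0.77  1.53 -1.02]
1 44 [ 0.42  0.75 -0.45  1.94 -0.7   0.78 -2.4 ]
1 160 [ 0.28  0.53 -0.24  1.9  -0.78  1.03 -2.46]
1 200 [ 0.13  0.46 -0.04  1.88 -0.84  1.15 -2.45]
0.25 [ 0.24  0.26 -0.34  2.32  1.8   0.51 -0.68]
0.5 [-0.13  0.31 -0.32  2.23  1.3   0.88 -0.73]
0.75 [-0.29  0.44 -0.39  2.02  1.    1.23 -0.87]
```

```bash
python3 - <<'E'
from h import *
from workcell import *
np.set_printoptions(suppress=True,precision=2)
for f in (.33,.67,1):
    az=KY+f*(FY-LOCK0-np.pi/2-KY);R=Rtilt(az,1);g=(GRIP+[0,0,210])*(1-f)+f*(HOLE+[0,0,165]);movep(tcp(g,R),R)
movel(tcp(HOLE+[0,0,125],R),max_speed=100)
wait(.2)
s=read_state();print(s["qpos"],s["eef_pos"]-tcp(HOLE+[0,0,125],R),s["finger_gap"],s["ft_force"],s["time"])
for n,(x,y,w,h) in dict(scene=(270,180,130,130),top=(230,150,130,110)).items():
    c=camera(n);pickle.dump(c,open(n+"1.pkl","wb"));cv2.imwrite(f"pics/hov_{n}.png",cv2.convertScaleAbs(cv2.resize(c["image"][y:y+h,x:x+w],None,fx=5,fy=5,interpolation=cv2.INTER_CUBIC)[:600],alpha=1.5))
    print(n,x,y)
E
```

```text
[-0.44  0.65 -0.36  1.81  0.8   1.41 -1.12] [0.17 0.15 0.41] 11.300680262086965 [-0.87  0.44 -2.21] 16.2833
scene 270 180
top 230 150
```

View pics/hov_scene.png

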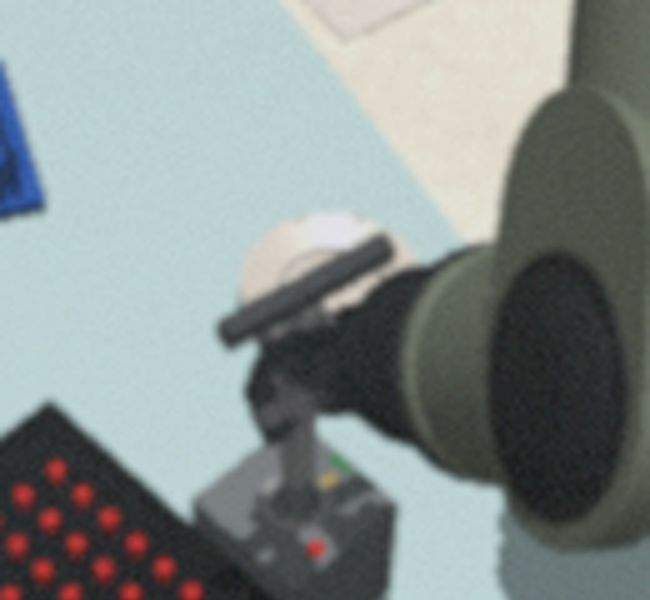

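View pics/hov_top.png

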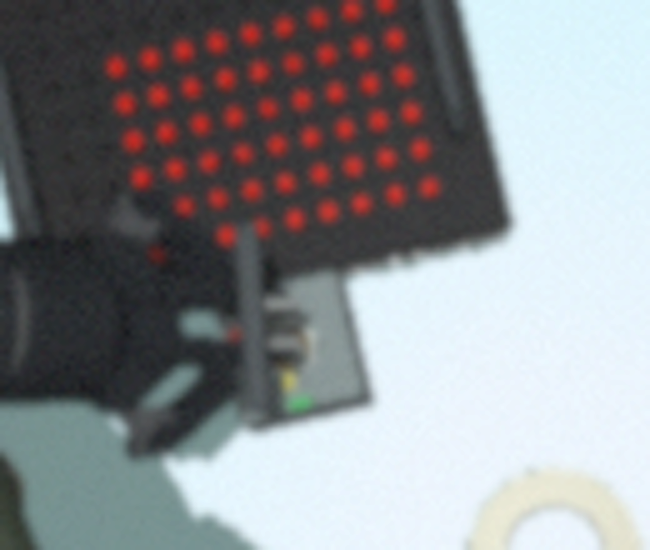

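```bash
python3 - <<'E'
from h import *
np.set_printoptions(suppress=True,precision=2)
tip=HOLE+[0,0,125-104]
az=FY-LOCK0-np.pi/2; xk=np.array([np.cos(az),np.sin(az),0]);yk=np.array([-np.sin(az),np.cos(az),0])
for n,(x,y,w,h),k in(("scene",(300,205,80,90),7),("top",(262,185,60,60),10)):
    c=pickle.load(open(n+"1.pkl","rb"))
    im=cv2.convertScaleAbs(cv2.resize(c["image"][y:y+h,x:x+w],None,fx=k,fy=k,interpolation=cv2.INTER_CUBIC),alpha=1.6)
    def box(hx,hy,z0,z1,col):
        P=[tip+sx*hx*xk+sy*hy*yk+[0,0,z] for z in(z0,z1) for sx,sy in((-1,-1),(1,-1),(1,1),(-1,1))]
        Q=[((np.array(proj(c,p))-[x,y]+.5)*k-.5).astype(int) for p in P]
        for i in range(4):
            for a,b in((i,(i+1)%4),(4+i,4+(i+1)%4),(i,i+4)):cv2.line(im,tuple(map(int,Q[a])),tuple(map(int,Q[b])),col,1)
    box(6,45,136,150,(0,255,0));box(6,6,0,136,(255,0,255))
    C=[tuple(map(int,(np.array(proj(c,HOLE+12*np.array([np.cos(a),np.sin(a),0])))-[x,y]+.5)*k-.5)) for a in np.linspace(0,6.28,40)]
    cv2.polylines(im,[np.array(C)],True,(255,255,0),1)
    cv2.imwrite(f"pics/ov_{n}.png",im[:600])
E
```

```text
(no output)
```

View pics/ov_scene.png

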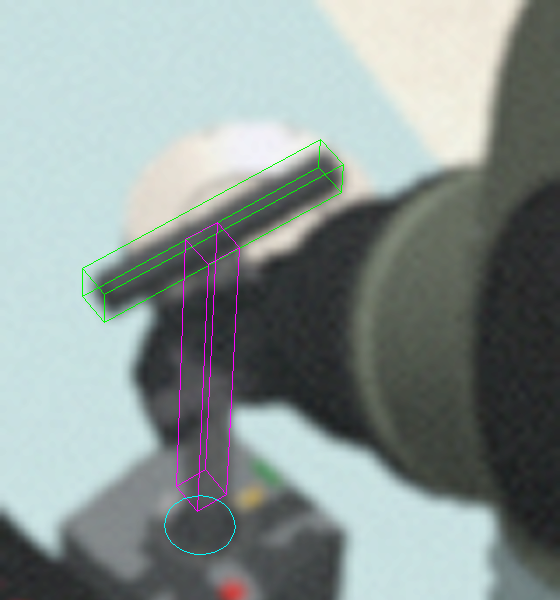

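View pics/ov_top.png

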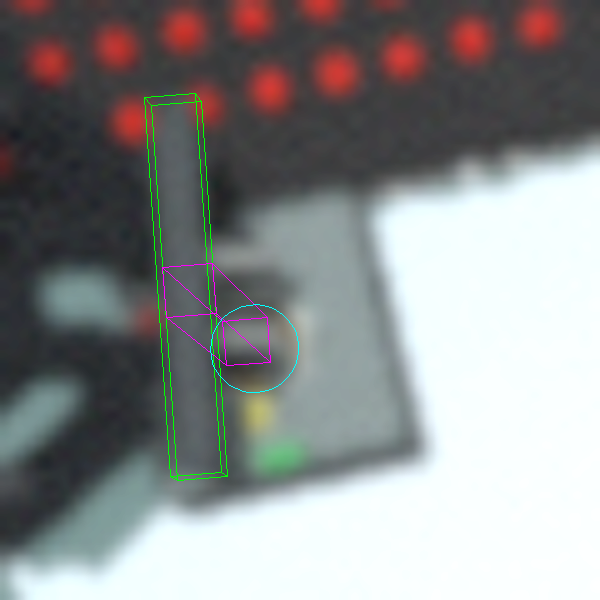

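The overlay shows the key model within about 2 mm of the picture in both views, upright and matched to the socket. I lower it with a guard.

```bash
python3 - <<'E'
from h import *
from workcell import *
np.set_printoptions(suppress=True,precision=2)
R=read_state()["tool_rot"]
def rep(m):
    s=read_state();print(m,"tipz",(s["eef_pos"]-OFF*s["tool_rot"][:,2])[2]-104,s["ft_force"],s["torque"],s["finger_gap"],s["time"])
rep("start")
R=Rtilt(FY-LOCK0-np.pi/2,1)
for tz,g in((50,6),(20.5,8)):
    r=movel(tcp(HOLE+[0,0,tz-80+104],R),max_speed=40,guard=g);rep(r)
    if r:break
E
```

```text
start tipz 101.32522769040634 [-0.73 -0.68 -2.28] [1.02 0.16 0.04] 11.039368668114754 16.3833
False tipz 50.19563578513285 [-0.12  0.45 -2.9 ] [1.09 0.1  0.  ] 10.927510797519465 17.8083
True tipz 21.077545516816087 [-0.28  1.3   8.94] [-0.06  0.03  0.03] 10.715947481686657 18.5083
```

Contact came at a nominal tip height of 21 mm, which is the floor, so it looks home. I release, back off along the approach axis and look.

```bash
python3 - <<'E'
from h import *
from workcell import *
np.set_printoptions(suppress=True,precision=2)
R=Rtilt(FY-LOCK0-np.pi/2,1)
open_gripper();wait(.3)
s=read_state();print(s["ft_force"],s["finger_gap"],s["time"])
p=s["eef_pos"]
print(movel(p-100*R[:,2],max_speed=100,guard=8))
movel(read_state()["eef_pos"]-90*R[:,2]+[0,0,60],max_speed=150)
s=read_state();print(s["ft_force"],s["qpos"],s["time"])
for n,(x,y,w,h) in dict(scene=(270,180,130,120),top=(230,150,130,110)).items():
    c=camera(n);pickle.dump(c,open(n+"2.pkl","wb"));cv2.imwrite(f"pics/home_{n}.png",cv2.convertScaleAbs(cv2.resize(c["image"][y:y+h,x:x+w],None,fx=5,fy=5,interpolation=cv2.INTER_CUBIC)[:600],alpha=1.5))
E
```

```text
[ 0.28 -0.66  0.22] 85.57227634196926 19.5167
False
[ 0.25  0.5  -0.38] [-0.6   0.62 -0.41  1.52  0.68  1.73 -1.05] 21.7417
```

View pics/home_scene.png

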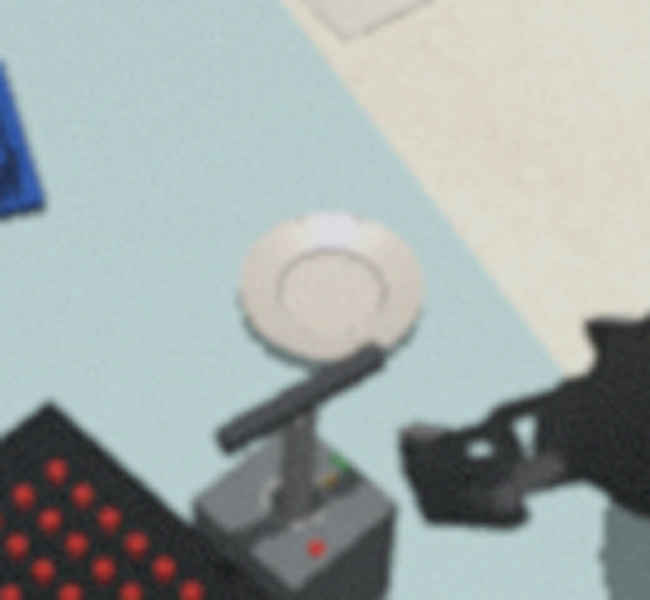

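View pics/home_top.png

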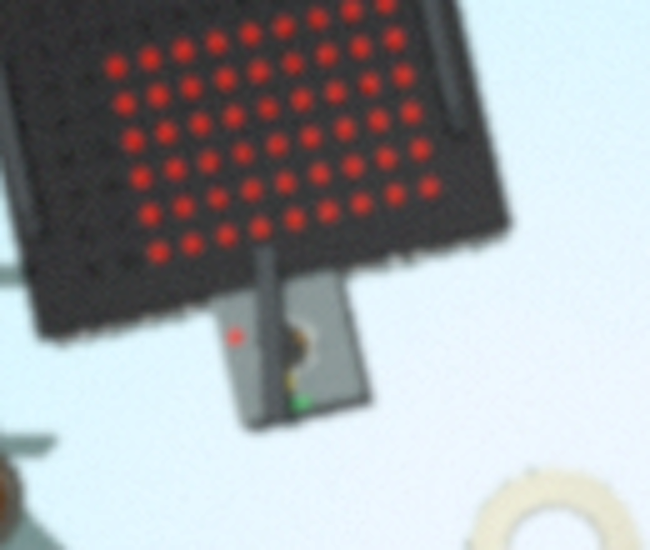

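The key stands upright in the hole after release: bar at crop (300,398) in scene and (271,335) in top. I measure its height and pose.

```bash
python3 - <<'E'
from h import *
np.set_printoptions(suppress=True,precision=1)
T=pickle.load(open("top2.pkl","rb"));S=pickle.load(open("scene2.pkl","rb"))
f=lambda p,x,y:uc(*p,5,x,y)
a,b=[on(T,*f(p,230,150),170) for p in((264,247),(278,420))]
print("top ends",a,b,(a+b)/2,np.degrees(np.arctan2(*(a-b)[1::-1])))
a,b=[on(S,*f(p,270,180),170) for p in((222,436),(378,350))]
print("sc ends",a,b,(a+b)/2,np.degrees(np.arctan2(*(b-a)[1::-1])))
for c in(T,S):
    W=cloud(c).reshape(-1,3);m=(np.hypot(W[:,0]-506,W[:,1]-106)<50)&(W[:,2]>120)&(W[:,2]<200);P=W[m];print(m.sum(),np.median(P,0),np.percentile(P[:,2],[10,50,90]))
    if m.sum()>10:
        V=np.linalg.svd(P[:,:2]-P[:,:2].mean(0),full_matrices=False)[2][0];print(P.mean(0),np.degrees(np.arctan(V[1]/V[0])))
    # block top hole ref: triangulate with both views
# triangulate bar centre
o1,d1=ray(T,*f((271,334),230,150));o2,d2=ray(S,*f((300,394),270,180))
A=np.array([d1,-d2]).T;s=np.linalg.lstsq(A,o2-o1,rcond=None)[0];print("tri",o1+s[0]*d1,o2+s[1]*d2)
E
```

```text
top ends [550.  110.2 170. ] [462.5 100.3 170. ] [506.2 105.2 170. ] 6.45305970043553
sc ends [548.7 112.3 170. ] [463.  104.2 170. ] [505.8 108.2 170. ] -174.58225861943407
183 [504.6 105.2 171.5] [166.3 171.5 174.4]
[505.  105.1 170.1] 5.7293608051465315
302 [508.6 110.6 167.1] [138.2 167.1 171.1]
[507.6 109.9 161.5] 5.2958915004427185
tri [506.3 105.6 166.2] [505.1 106.4 166.1]
```

It is home: bar top at 170 mm, so the tip is at 20 mm, and the bar yaw is about 5.7°. Now I grip the bar from above.

```bash
python3 - <<'E'
from h import *
from workcell import *
np.set_printoptions(suppress=True,precision=2)
az=np.radians(95.7);x=np.array([np.cos(az),np.sin(az),0]);R=np.column_stack([x,np.cross(-UP,x),-UP])
B=np.array([506.,106.5,163.])
print(read_state()["eef_pos"])
movep(tcp(B,R)+[0,0,160],R)
s=read_state();print(s["qpos"],s["eef_pos"],s["time"])
print(movel(tcp(B,R)+[0,0,2],max_speed=100,guard=6))
s=read_state();print(s["eef_pos"],s["ft_force"],s["time"])
clamp();s=read_state();print(s["finger_gap"],s["ft_force"],s["torque"],s["qpos"],s["time"])
E
```

```text
[493.3  225.08 304.9 ]
[ 0.2   0.33 -0.67  1.76  0.23  1.13  1.13] [505.91 106.8  304.19] 23.8
False
[506.23 106.53 146.71] [-0.43  0.59 -0.19] 25.5333
11.057638079594362 [-0.66 -1.18  4.82] [-0.43  0.1  -0.01] [ 0.12  0.52 -0.59  1.94  0.4   0.8   0.97] 26.2
```

```bash
python3 - <<'E'
from h import *
from workcell import *
np.set_printoptions(suppress=True,precision=2)
q=read_state()["qpos"].copy();q0=q[6]
for d in(0.15,.4,.8,1.2,1.6,1.8,1.9,2.0,2.05,2.1,2.15,2.2,2.25,2.3):
    q[6]=q0-d;goto_joints(q);s=read_state();x=s["tool_rot"][:,0]
    print(d,"az",np.degrees(np.arctan2(x[1],x[0])),"F",s["ft_force"],"M",s["torque"],s["finger_gap"],s["eef_pos"],s["time"])
    if abs(s["torque"][2])>1.5:break
E
```

```text
0.15 az 87.29466862575903 F [ 0.58 -1.26  0.95] M [-0.27 -0.26 -0.  ] 10.420298566630024 [506.26 106.39 146.47] 26.475
0.4 az 73.16377680074005 F [ 2.29 -0.93  1.83] M [-0.37 -0.58 -0.01] 10.80515812120302 [506.28 106.36 146.5 ] 26.8333
0.8 az 50.253131937596855 F [ 2.41 -1.46  0.47] M [-0.41 -0.73  0.  ] 10.66181691342601 [506.24 106.4  146.5 ] 27.3167
1.2 az 27.31347331539245 F [ 2.71 -1.37  0.54] M [-0.36 -0.79  0.  ] 11.001396862972292 [506.25 106.4  146.53] 27.8
1.6 az 4.39814390806971 F [ 2.56 -1.26  0.6 ] M [-0.41 -0.88  0.08] 11.269293060737285 [506.22 106.41 146.53] 28.2833
1.8 az -7.024560992545318 F [ 3.22 -2.32  1.26] M [-0.49 -0.88  0.05] 10.885909270103866 [506.21 106.34 146.51] 28.6
1.9 az -12.774959390139962 F [ 2.77 -1.44  1.02] M [-0.52 -0.82  0.04] 11.163052280886031 [506.16 106.4  146.5 ] 28.85
2.0 az -18.535811895672083 F [ 2.72 -1.46  1.97] M [-0.57 -0.84  0.01] 10.767600940650118 [506.19 106.35 146.5 ] 29.1
2.05 az -21.497118632196173 F [ 3.58 -2.04  2.96] M [-0.59 -0.91  0.04] 10.463872135108518 [506.16 106.36 146.5 ] 29.35
2.1 az -24.427372880808875 F [ 2.13 -2.58  3.1 ] M [-0.66 -0.89  0.14] 11.139705043950505 [506.19 106.42 146.51] 29.6
2.15 az -27.31571877027514 F [ 3.12 -1.23  3.49] M [-0.64 -0.83  0.26] 10.97193089025128 [506.15 106.39 146.5 ] 29.85
2.2 az -30.189430754630994 F [ 2.91 -2.2   2.8 ] M [-0.6  -0.78  0.5 ] 10.897957326976897 [506.2  106.4  146.52] 30.1
2.25 az -33.06382641026149 F [ 2.   -2.25  3.41] M [-0.57 -0.86  0.59] 10.938396885667464 [506.18 106.4  146.5 ] 30.35
2.3 az -35.93652402875492 F [ 2.41 -1.74  3.99] M [-0.69 -0.82  0.57] 10.790237850884639 [506.14 106.37 146.48] 30.6
```

Torque rose from about 2.1 rad and levelled at 0.57 N m, so the stop is reached with the bar slipping slightly in the pads. I release, rise and check the pointer.

```bash
python3 - <<'E'
from h import *
from workcell import *
np.set_printoptions(suppress=True,precision=2)
open_gripper();wait(.2);p=read_state()["eef_pos"]
print(movel(p+[0,0,120],max_speed=120,guard=8))
p=read_state()["eef_pos"];movel(p+[-60,-200,90],max_speed=250)
s=read_state();print(s["ft_force"],s["time"])
ims=[]
for n,(x,y,w,h) in dict(scene=(290,215,80,75),top=(250,180,80,75)).items():
    c=camera(n);pickle.dump(c,open(n+"3.pkl","wb"));ims.append(cv2.convertScaleAbs(cv2.resize(c["image"][y:y+h,x:x+w],None,fx=5,fy=5,interpolation=cv2.INTER_CUBIC),alpha=1.5))
cv2.imwrite("pics/end.png",np.hstack(ims))
E
```

```text
False
[0.43 0.13 0.11] 33.7167
```

View pics/end.png

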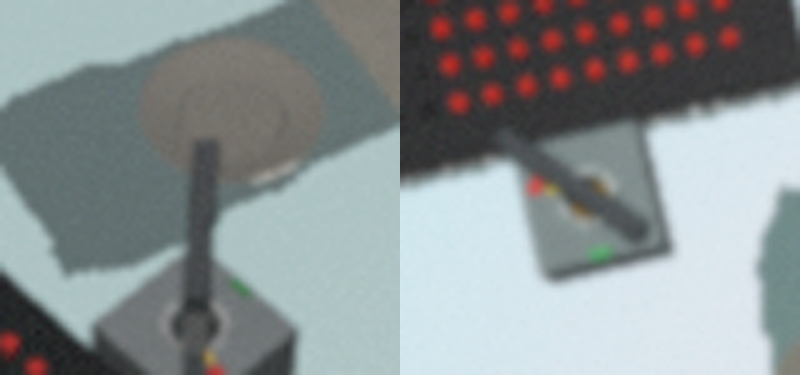

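```bash
python3 - <<'E'
from h import *
np.set_printoptions(suppress=True,precision=1)
T=pickle.load(open("top3.pkl","rb"));S=pickle.load(open("scene3.pkl","rb"))
a,b=[on(T,*uc(*p,5,250,180),170) for p in((102,135),(245,235))];print(a,b,(a+b)/2,np.degrees(np.arctan2(*(a-b)[1::-1])))
hT=on(T,*uc(167,177,6,260,190),80);hS=on(S,*uc(313,241,8,290,250),80)
for nm,pt,ps in(("red",(136,186),(217,371)),("yellow",(150,187),(209,357))):
    for c,p,h,(x,y) in((T,pt,hT,(250,180)),(S,ps,hS,(290,215))):
        v=on(c,*uc(*p,5,x,y),80)-h;an=np.degrees(np.arctan2(v[1],v[0]));print(nm,v[:2],an,"lock",np.radians(195-an))
for c in(T,S):
    W=cloud(c).reshape(-1,3);m=(np.hypot(W[:,0]-506,W[:,1]-106)<55)&(W[:,2]>150)&(W[:,2]<200);P=W[m]
    V=np.linalg.svd(P[:,:2]-P[:,:2].mean(0),full_matrices=False)[2][0];print(m.sum(),P.mean(0),np.degrees(np.arctan(V[1]/V[0])),np.percentile(P[:,2],[10,50,90]))
im=T["image"][200:240,265:310];cv2.imwrite("pics/z_top.png",cv2.convertScaleAbs(cv2.resize(im,None,fx=14,fy=14,interpolation=cv2.INTER_CUBIC),alpha=1.5))
im=S["image"][250:300,305:355];cv2.imwrite("pics/z_sc.png",cv2.convertScaleAbs(cv2.resize(im,None,fx=12,fy=12,interpolation=cv2.INTER_CUBIC),alpha=1.5))
E
```

```text
[529.9 141.  170. ] [481.1  67.  170. ] [505.5 104.  170. ] 56.56706080589234
red [ 5.5 29.1] 79.32354147657615 lock 2.0189350682804044
red [ 3.7 27.3] 82.17178508775876 lock 1.9692238393663746
yellow [ 5.1 21.4] 76.54084021371023 lock 2.067502367416819
yellow [ 3.2 18.6] 80.32710320872485 lock 2.001419611807392
169 [505.5 105.6 171.1] 57.50477135933881 [167.7 171.3 174.5]
185 [509.4 112.2 168.9] 57.46682121266163 [165.3 169.2 172.2]
```

View pics/z_top.png

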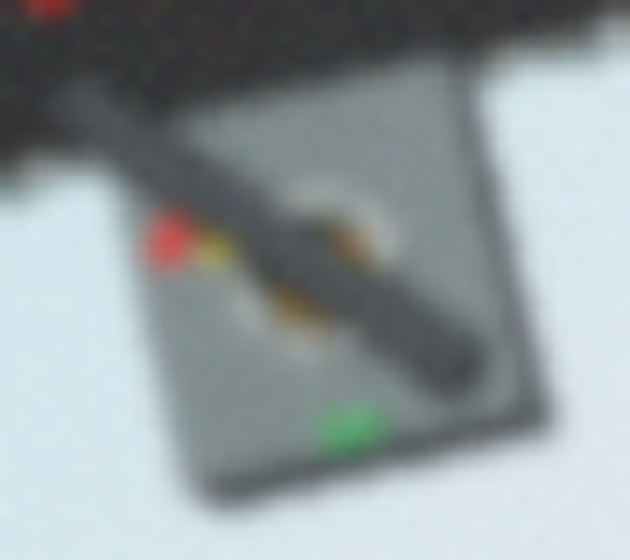

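View pics/z_sc.png

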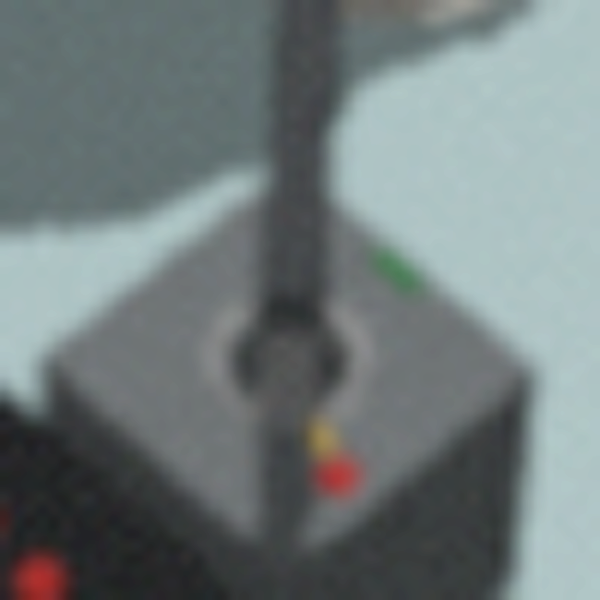

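```bash
python3 - <<'E'
from h import *
from workcell import *
wait(.5)
for n in("top","scene"):
    c=camera(n);W=cloud(c).reshape(-1,3);m=(np.hypot(W[:,0]-506,W[:,1]-106)<55)&(W[:,2]>150)&(W[:,2]<200);P=W[m]
    V=np.linalg.svd(P[:,:2]-P[:,:2].mean(0),full_matrices=False)[2][0];print(P.mean(0).round(1),np.degrees(np.arctan(V[1]/V[0])),np.median(P[:,2]))
finish_job();print(read_state()["time"])
E
```

```text
[505.5 105.6 171.3] 57.50521543350502 171.39849290288225
[509.2 111.9 168.7] 57.47375982480432 168.94301059703116
the job is handed in; nothing more can be done
the job is handed in; nothing more can be done
```

The capsule plate is locked and the job is handed in, at about 35 s of the 72 s allowed. No verdict was reported.

**What I did:** I took the steel key off its rest with a gripper leaning 45° and half-rolled it upright. I lowered it into the lock until it touched at a nominal tip height of 21 mm, and let go. I then gripped the middle of the crossbar from above and turned it clockwise about 2.3 rad in one go. The torque levelled at 0.57 N m at the stop. I let go again and moved the arm away.

**Last checks:**
- **Lock:** the yellow pointer sits at the red dot, giving about 2.0 to 2.07 rad in the two views.
- **Key:** the bar top is still at about 170 mm, the same as before turning, so the tip is home. The key stands upright, and a second look 0.5 s later showed it had not moved.
- **Bystanders:** I touched none of them, though I did not measure their positions again.

**One check disagreed:** the bar stands about 0.4 rad past the angle I worked out for the socket, which is more than the stated 0.2 rad of play. The pointer position and the unchanged height still show the lock at its stop and the key fully home.

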